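# Send the pin rack through the spring gate

### The job

Lean the green spring gate outward with one fingertip and, keeping it held open, push the ash pin rack along the chute past the yellow stop until it rests against the red end board, then take the hand away so that the gate springs shut behind it. The varnish is fresh: do not let the gate or its stop touch the rack, push the rack only (no lifting or tipping), and leave the mug, clapper and wedge alone.

Things in the scene. Friction and masses are not known exactly. Their poses are not given: they have to be found in the camera images.
- chute: Fixed plank chute. Origin on the slate (z = 0) under its middle line, at the gate's yellow stop. x: direction in which the rack is pushed; y: towards the gate's side; z up. Deck top 60 mm up, from x = -210 to +140 mm. On the -y side a guide board (y = -39 to -33 mm), top at z = 80 mm; on the +y side a low steel kerb (y = 33 to 36 mm), top at z = 68 mm.
- end_board (a point): Centre of the near face of the red end board that stands across the chute at its far end: chute x = +130 mm; board 75 mm wide, its top 125 mm above the slate. The rack's front end must come to rest against it.
- gate_hinge (a point): Point on the gate's hinge line below the stop: chute x = 0, y = 44 mm, z = 15 mm; the line runs parallel to chute x. The gate is a flat green board, 8 mm thick, hinged along its lower edge, from chute x = -200 to +70 mm. Shut, it is upright, its smooth inner face at chute y = 40 mm and its top edge at z = 135 mm.
- gate (a joint): Angle of the gate, rad: 0 shut (upright), grows as it leans outward, towards chute +y; limit 0.65. A spring shuts it: 2 to 3 N outward, 90 mm above the hinge line, holds it open, the same anywhere along its length. Open by 0.40 or more, its stop is clear of the rack's path.
- gate_stop (a point): Middle of the free inner edge of the yellow stop plate on the gate's inner face; moves with the gate. Plate 6 mm thick (chute x = -3 to +3 mm); shut, it spans chute y = 8 to 40 mm and z = 73 to 90 mm, barring the rack. With the gate open 0.5 to 0.6 rad its highest corner is at z = 97 mm, so fingertips above that pass over it.
- rack: Loose ash rack, 90 mm long (x, along the push), 60 wide, about 0.6 kg, 3 mm play each side in the chute. Origin: centre of its underside, on the deck. Block 30 mm high; at its rear a full-width back board (x = -45 to -35 mm) rises 75 mm above the underside: push its flat rear face. Three steel paddle pins (19 mm heads, tops 62 mm up) stand in a row in front of it.
- mug: Blue enamel mug, bystander, 76 mm across, 78 mm tall; origin at the centre of its underside.
- clapper: Brass bell clapper standing on its bob, bystander, 48 mm across, 76 mm tall; origin at the centre of its underside.
- wedge: Varnished ash wedge with a rounded end, bystander, 93 mm by 36 mm, 22 mm thick; origin on its underside.
Mind the look-alikes: they are no part of the job. There is more than one size of the rack; the job needs the middle-sized.

How it is judged:
By the outcome, as a careful person would: the job done as asked, in the order asked, and still so for the second after the job is handed in, with the robot touching nothing.
It also fails if it takes over 40 s, if anything falls off the work surface, if the arm or the gripper's body presses on something with over 40 N, if the wrist force passes 120 N, or if a joint passes its speed limit or range.

### The arm

A 6-joint arm with a two-finger parallel gripper is mounted at the origin on the work surface. World frame = base frame: x ahead of the robot, y to its left, z up, the work surface at z = 0. Lengths are in m, angles in rad, forces in N, time in s.
With the tool pointing down it reaches from about 0.375 to 0.9 m from the base axis. Payload 3.1 kg.
Tool frame: the origin (TCP) lies midway between the tips of the shut fingers; the grasp point (between the pads) lies robot.grip_point_offset behind it (robot.grip_point_offset is the distance from the TCP to the grasp point, in m); z points along the fingers, y is the direction in which the jaws open and shut (so a half turn about z gives the same grasp; the last joint's range is limited). The gripper opens to 87 mm and grips with 3 to 60 N. Pads are 19 mm wide; open, the fingers measure 117 mm over their backs; the gripper's body (75 mm by 190 mm) begins 51 mm behind the grasp point.
Start: joints at [0.956, 0.527, 1.433, -0, 1.181, -0.178], TCP at [0.264, 0.566, 0.223] pointing down, gripper open.
Joint ranges: [-3.08, 3.08], [-0.75, 2.2], [0.22, 2.44], [-1.43, 4.57], [0, 2.65], [-2.85, 2.85]. Speed limits (rad/s): [2.79, 2.79, 3.14, 3.14, 3.14, 3.14].

### API

Orientations are given as a unit quaternion [x, y, z, w].
In Python, from rig import robot, cams, hand_in gives the robot as it stands. The module is installed in compiled form; this text tells all that it offers.
- The arm moves only by the tool send_rows, never from a script. Its argument "steps" is one flat list of numbers, 5 for each row, row after row: the finger opening in m, from 0 to 0.087, then the shift along the tool's x, y, z in m, then the turn about the tool's z in rad. A call has 1 to 8 rows; each row is the pose to reach, as a shift and turn from the pose measured when the call began, along the tool's axes at that moment; what a row does not reach only later rows make up. A row lasts 1/8 s, in which the tool goes at most 62.5 mm and 10.7 degrees, less where a joint would pass 70% of its speed; a pose out of reach is approached as far as the arm can. A call with a gripper value outside its range is refused whole. The fingers move at their own pace and stop on an object; "force" is the grip in N (left out, the last holds). Time passes only in rows, so rows that repeat a pose let the fingers close. It gives the time, the measured TCP pose, the force and the opening at its end, in the units of the state.
- robot.get_obs(): the state, without advancing time (a new reading comes with each control period).
- cams.camera(name): name is "scene" or "top"; returns a dict with "color" (420x560x3 uint8, red, green, blue), "range_z" (420x560 float32, m along the optical axis (not along the pixel's ray), 0 where there is no reading), "intrinsics" (3x3 intrinsics, pixels), "extrinsics" (4x4, takes a point from camera to world coordinates). Camera axes: x right, y down, z forward; pixel columns grow to the right and rows downward; lengths in m; the calibration is good to about 2 mm. A picture is of the moment at which its call begins.
- hand_in(): hands the job in, once; it reports no verdict.
The state is a dict: "time": time; "q": joint angles; "joint_velocities": joint speeds; "joint_torque": joint torques, N m; "position": TCP position; "tool_rot": TCP orientation; "ft_force": force on the tool from outside, world axes, zero at the start; "moment": the same for the moment, N m; "grip_width": finger opening in m.
Only numpy, scipy, OpenCV 4.12 (cv2) and the standard library are available. Lean on these libraries where they do the work, as an engineer would, in place of code of your own. Each camera call takes 0.05 s, during which the arm holds its last target.

## Working session

There is one attempt and no reset: what is moved stays moved. The work goes in short steps, Python scripts to look and compute and a tool call to move; the robot and the scene stay as the last step left them, time stands still between calls to the robot, and variables do not carry over. Pictures are saved under pics/ and viewed, and the job is handed in when it is done.

Besides the shell and the picture viewer there is one more tool, called after ">>>" in YAML: its name, and indented under it one key for each argument. send_rows: Moves the arm, as the interface text tells. Its arguments: {"type":"object","properties":{"steps":{"type":"array","items":{"type":"number"}},"force":{"type":"number"}},"required":["steps"]}

```bash
mkdir -p pics; cat > h.py <<'E'
import numpy as np, cv2
from rig import robot, cams
def snap(n, tag):
    c=cams.camera(n); cv2.imwrite(f'pics/{tag}.png', c['color'][:,:,::-1]); np.savez(f'pics/{tag}.npz', **c); return c
def load(tag): return dict(np.load(f'pics/{tag}.npz'))
def pt(c,u,v,r=1):
    z=c['range_z'][v-r:v+r+1,u-r:u+r+1]; z=np.median(z[z>0]) if (z>0).any() else np.nan
    p=np.linalg.inv(c['intrinsics'])@[u,v,1]*z
    return (c['extrinsics']@np.r_[p,1])[:3]
def cloud(c):
    H,W=c['range_z'].shape; u,v=np.meshgrid(np.arange(W),np.arange(H)); z=c['range_z']
    p=np.stack([u*z,v*z,z],-1)@np.linalg.inv(c['intrinsics']).T
    return p@c['extrinsics'][:3,:3].T+c['extrinsics'][:3,3]
def crop(tag,u0,v0,u1,v1,s,out):
    im=cv2.imread(f'pics/{tag}.png')[v0:v1,u0:u1]; cv2.imwrite(f'pics/{out}.png',cv2.resize(im,None,fx=s,fy=s,interpolation=cv2.INTER_CUBIC))
E
python3 - <<'E'
from h import *
for n in ('scene','top'):
    c=snap(n,n+'0'); print(n,c['intrinsics'].tolist(),c['extrinsics'].round(3).tolist())
o=robot.get_obs(); print({k:np.round(v,4) for k,v in o.items()}, robot.grip_point_offset)
E
```

```text
scene [[425.41445768286025, 0.0, 271.82434080032743], [0.0, 425.41445768286025, 210.13925338984575], [0.0, 0.0, 1.0]] [[-0.76, 0.463, -0.457, 0.912], [0.65, 0.525, -0.55, 0.438], [-0.015, -0.715, -0.699, 0.632], [0.0, 0.0, 0.0, 1.0]]
top [[461.3375062219038, 0.0, 271.66904120667914], [0.0, 461.3375062219038, 202.5218241841617], [0.0, 0.0, 1.0]] [[0.007, -0.999, 0.032, 0.54], [-1.0, -0.007, 0.01, 0.009], [-0.01, -0.032, -0.999, 0.925], [0.0, 0.0, 0.0, 1.0]]
{'time': np.float64(0.1), 'q': array([ 0.9555,  0.5284,  1.4338, -0.    ,  1.1814, -0.1785]), 'joint_velocities': array([ 0.0011, -0.0036, -0.0034, -0.0006,  0.0007,  0.0004]), 'joint_torque': array([-3.00000e-04, -4.40983e+01, -1.77152e+01,  6.35000e-02,
        5.34000e-02, -1.00000e-04]), 'position': array([0.264 , 0.5658, 0.2217]), 'tool_rot': array([ 2.166e-01,  9.763e-01, -9.000e-04, -4.000e-04]), 'ft_force': array([-0.3639,  0.9507, -0.3457]), 'moment': array([ 0.0455,  0.0278, -0.0155]), 'grip_width': np.float64(0.0869)} 0.0187
```

View pics/scene0.png

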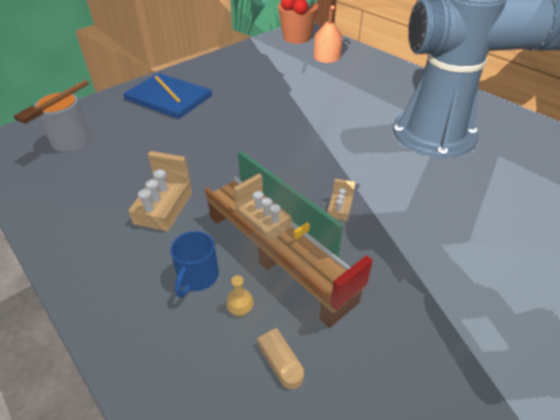

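View pics/top0.png

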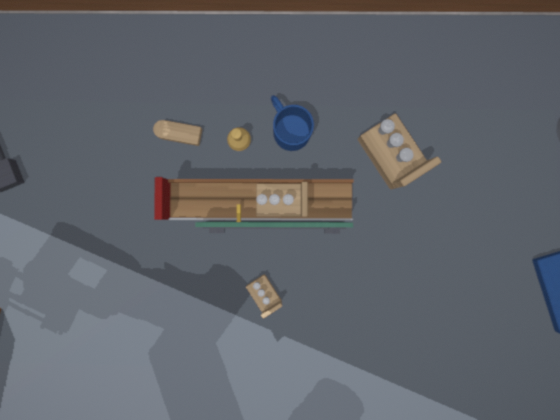

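The top view shows the chute from (160,200) to (353,200), with the red end board at (162,199), the yellow stop at (239,213) and the green gate at v≈225.

Rack candidates in the top view:
- **Small rack:** (264,295), loose on the slate.
- **Large rack:** (397,150), loose on the slate.
- **Middle-sized rack:** (280,200), in the chute. This is my choice, and I'll check it with a crop and size measurements.

```bash
python3 - <<'E'
from h import *
crop('top0',140,165,370,240,3.4,'topcrop'); crop('scene0',190,140,390,330,3.5,'scenecrop')
E
```

```text
(no output)
```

View pics/topcrop.png

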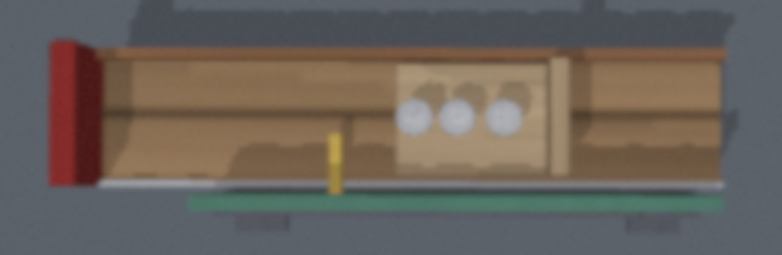

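View pics/scenecrop.png

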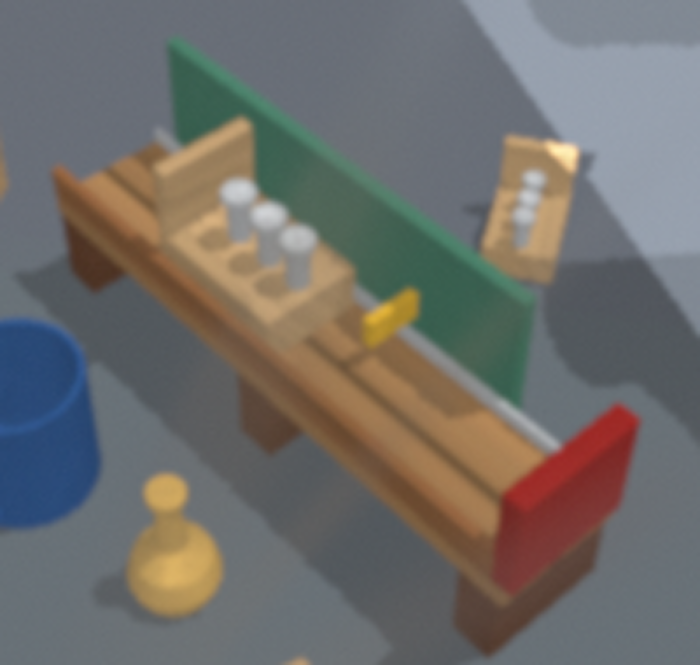

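The crops show the middle rack in the chute, with its back board at crop u 550–570 and its front at u 396. The gate's top edge is at crop v 193–212, and the stop is at crop u 328–342. Next I measure these with depth and both views.

```bash
python3 - <<'E'
from h import *
T=load('top0'); S=load('scene0')
def ray(c,u,v,z):
    d=c['extrinsics'][:3,:3]@np.linalg.inv(c['intrinsics'])@[u,v,1]; o=c['extrinsics'][:3,3]
    return o+d*(z-o[2])/d[2]
P=lambda a,b:(140+(a+.5)/3.4-.5,165+(b+.5)/3.4-.5)
Q=lambda a,b:(190+(a+.5)/3.5-.5,140+(b+.5)/3.5-.5)
def show(n,uv,z,c=T):
    print(n,'ray@%.3f'%z,ray(c,*uv,z).round(4),'depth',pt(c,int(round(uv[0])),int(round(uv[1]))).round(4))
show('gate top L(inner)',P(190,193),.135); show('gate top R inner',P(722,193),.135)
show('gate mid L',P(200,203),.135); show('gate mid R',P(710,203),.135)
show('guide L',P(130,54),.08); show('guide R',P(715,54),.08)
show('backboard mid top',P(560,64),.135); show('backboard mid bot',P(560,170),.135)
show('bb rear edge',P(571,117),.135);show('bb front',P(550,117),.135)
show('block front',P(396,150),.09)
show('endboard L',P(62,115),.125); show('endboard near',P(78,115),.125)
show('stop',P(335,140),.09); show('stop2',P(335,185),.09)
show('S gate top +x',Q(532,297),.135,S); show('S gate top -x',Q(178,42),.135,S)
show('S bb top rear -y',Q(158,168),.135,S); show('S bb top +y',Q(248,122),.135,S)
show('S end top',Q(630,410),.125,S);show('S end top2',Q(512,495),.125,S)
# cloud-based: clusters
for c,n in((T,'T'),(S,'S')):
    X=cloud(c); col=cv2.cvtColor(c['color'],cv2.COLOR_RGB2HSV); ok=c['range_z']>0
    roi=(X[...,0]>.4)&(X[...,0]<.68)&(abs(X[...,1])<.3)&ok&(X[...,2]>.03)
    g=roi&(col[...,0]>60)&(col[...,0]<90)&(col[...,1]>70)&(X[...,2]>.125)
    p=X[g]; print(n,'gate top',len(p),p.min(0).round(4),p.max(0).round(4)); 
    if len(p)>20: print(np.polyfit(p[:,1],p[:,0],1))
    r=roi&((col[...,0]<6)|(col[...,0]>174))&(col[...,1]>150)&(X[...,2]>.115); p=X[r]; print('red top',len(p),p.min(0).round(4),p.max(0).round(4))
E
```

```text
gate top L(inner) ray@0.135 [0.5322 0.1472 0.135 ] depth [0.5317 0.1698 0.0009]
gate top R inner ray@0.135 [ 0.5341 -0.1204  0.135 ] depth [ 5.339e-01 -1.425e-01 -1.000e-04]
gate mid L ray@0.135 [0.5272 0.1421 0.135 ] depth [0.5278 0.143  0.1349]
gate mid R ray@0.135 [ 0.529  -0.1144  0.135 ] depth [ 0.5296 -0.1136  0.1348]
guide L ray@0.080 [0.6065 0.1903 0.08  ] depth [0.6057 0.1902 0.0792]
guide R ray@0.080 [ 0.6085 -0.1255  0.08  ] depth [ 0.6076 -0.1257  0.0796]
backboard mid top ray@0.135 [ 0.5985 -0.0388  0.135 ] depth [ 0.5992 -0.0382  0.1355]
backboard mid bot ray@0.135 [ 0.545  -0.0391  0.135 ] depth [ 0.5444 -0.0385  0.1337]
bb rear edge ray@0.135 [ 0.5718 -0.0445  0.135 ] depth [ 0.5749 -0.0503  0.0596]
bb front ray@0.135 [ 0.5717 -0.0339  0.135 ] depth [ 0.5722 -0.0337  0.125 ]
block front ray@0.090 [0.5554 0.0455 0.09  ] depth [0.555  0.0459 0.0867]
endboard L ray@0.125 [0.5715 0.2151 0.125 ] depth [0.5723 0.2147 0.1255]
endboard near ray@0.125 [0.5716 0.2069 0.125 ] depth [0.5729 0.209  0.1134]
stop ray@0.090 [0.5605 0.0781 0.09  ] depth [0.5602 0.0785 0.0884]
stop2 ray@0.090 [0.5365 0.0779 0.09  ] depth [0.5367 0.0781 0.091 ]
S gate top +x ray@0.135 [0.5242 0.1466 0.135 ] depth [4.178e-01 6.730e-02 4.000e-04]
S gate top -x ray@0.135 [ 0.5269 -0.1171  0.135 ] depth [ 0.5276 -0.1179  0.134 ]
S bb top rear -y ray@0.135 [ 0.5993 -0.0396  0.135 ] depth [ 0.5993 -0.0389  0.1347]
S bb top +y ray@0.135 [ 0.542  -0.0375  0.135 ] depth [ 0.5338 -0.0495  0.1242]
S end top ray@0.125 [0.5347 0.2154 0.125 ] depth [0.4424 0.1618 0.001 ]
S end top2 ray@0.125 [0.6064 0.2129 0.125 ] depth [0.6061 0.2127 0.1247]
T gate top 722 [ 0.5243 -0.1203  0.1255] [0.5324 0.1465 0.1393]
[-0.00375786  0.52846969]
red top 334 [0.5375 0.208  0.115 ] [0.6073 0.2206 0.1282]
S gate top 760 [ 0.5226 -0.1222  0.125 ] [0.5338 0.1493 0.1372]
[-0.00308895  0.52953039]
red top 445 [0.5363 0.2097 0.115 ] [0.6109 0.2234 0.1277]
```

The two views agree:
- The chute's x axis runs along world +y, with a slope of about -0.005.
- The chute's origin is at world (0.5715, 0.078).
- The end board's near face is at y = 0.208.
- The rack's rear face is at y = -0.0445 and its front at 0.0455. That is 90 mm, so it is the middle size.
- The back board top is at 0.135.

Plan: set the jaws along chute y with a 70 mm opening. The gate finger's back leans the gate open at z≈0.105, and the other finger pushes the middle of the back board.

```bash
cat >> h.py <<'E'
from scipy.spatial.transform import Rotation as R
def to(x,y,z,yd=(1,.005)):
    o=robot.get_obs(); r=R.from_quat(o['tool_rot']); d=r.inv().apply(np.array([x,y,z])-o['position'])
    t=r.inv().apply([yd[0],yd[1],0]); a=-np.arctan2(t[0],t[1])
    print('t',round(float(o['time']),2),'pos',o['position'].round(4),'F',o['ft_force'].round(2),'w',round(float(o['grip_width']),4),'shift',d.round(4),'turn',round(float(a),4))
    return d,a
E
python3 -c "
from h import *
to(.5915,-.07,.222)
print(R.from_quat(robot.get_obs()['tool_rot']).as_matrix().round(3))"
```

```text
t 0.1 pos [0.264  0.5658 0.2217] F [-0.36  0.95 -0.35] w 0.0869 shift [-5.657e-01 -4.376e-01  3.000e-04] turn 1.129
[[-0.906  0.423 -0.001]
 [ 0.423  0.906 -0.002]
 [ 0.    -0.002 -1.   ]]
```

>>> send_rows:
  steps: [0.07, -0.035, -0.027, 0, 0.14, 0.07, -0.07, -0.054, 0, 0.28, 0.07, -0.105, -0.081, 0, 0.42, 0.07, -0.14, -0.108, 0, 0.56, 0.07, -0.175, -0.135, 0, 0.7, 0.07, -0.21, -0.162, 0, 0.84, 0.07, -0.245, -0.189, 0, 0.98, 0.07, -0.28, -0.216, 0, 1.129]
  force: 50

```text
time: 1.1
position: [0.4266, 0.2502, 0.2218]
tool_rot: [0.707, 0.707, -0.001, 0.0]
ft_force: [1.0, 0.6, -0.6]
grip_width: 0.0701
```

```bash
python3 -c "
from h import *
to(.5915,-.07,.222)"
```

```text
t 1.1 pos [0.4266 0.2502 0.2218] F [ 1.05  0.61 -0.62] w 0.0701 shift [-3.202e-01  1.648e-01  1.000e-04] turn -0.0048
```

>>> send_rows:
  steps: [0.07, -0.042, 0.022, 0, -0.005, 0.07, -0.085, 0.044, 0, -0.005, 0.07, -0.13, 0.067, 0, -0.005, 0.07, -0.175, 0.09, 0, -0.005, 0.07, -0.22, 0.113, 0, -0.005, 0.07, -0.262, 0.135, 0, -0.005, 0.07, -0.3, 0.154, 0, -0.005, 0.07, -0.32, 0.165, 0, -0.005]

```text
time: 2.1
position: [0.5922, -0.0716, 0.2216]
tool_rot: [0.706, 0.708, -0.001, -0.0]
ft_force: [-0.1, 0.3, 0.9]
grip_width: 0.0701
```

```bash
python3 -c "
from h import *
to(.5915,-.07,.105)
snap('top','top1');snap('scene','scene1')"
```

```text
t 2.1 pos [ 0.5922 -0.0716  0.2216] F [-0.09  0.29  0.87] w 0.0701 shift [ 0.0018 -0.0005  0.1166] turn -0.0018
```

View pics/scene1.png

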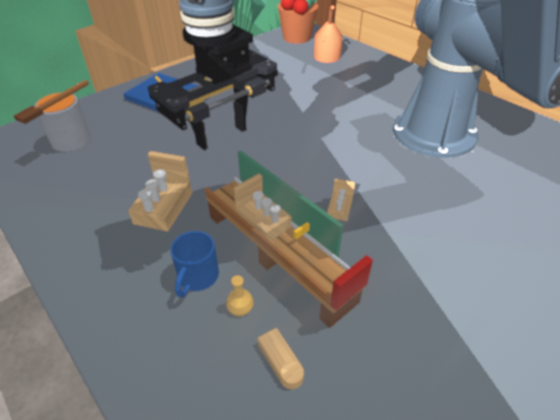

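View pics/top1.png

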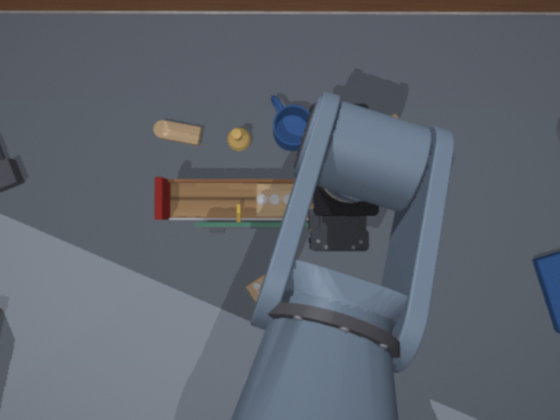

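The scene view shows the gripper behind and above the rack, with fingertips near (203,143) and (240,130). I'll check the finger geometry with depth before descending.

```bash
python3 - <<'E'
from h import *
c=load('scene1'); X=cloud(c)
m=(X[...,2]>.218)&(X[...,2]<.262)&(abs(X[...,0]-.59)<.1)&(abs(X[...,1]+.07)<.06)&(c['range_z']>0)
p=X[m]
for s,n in((p[:,0]<.59,'gate finger'),(p[:,0]>.59,'push finger')):
    for a,b in((.218,.23),(.23,.245),(.245,.262)):
        q=p[s&(p[:,2]>=a)&(p[:,2]<b)]; print(n,a,len(q),np.percentile(q,[5,95],axis=0).round(4).tolist() if len(q) else '')
crop('scene1',140,60,300,260,3,'s1c')
E
```

```text
gate finger 0.218 47 [[0.5517, -0.0804, 0.2222], [0.5598, -0.0624, 0.2296]]
gate finger 0.23 84 [[0.5508, -0.0815, 0.2312], [0.5596, -0.0619, 0.2438]]
gate finger 0.245 111 [[0.5498, -0.0817, 0.2456], [0.5594, -0.0615, 0.2608]]
push finger 0.218 43 [[0.6296, -0.0805, 0.2222], [0.6385, -0.0625, 0.2293]]
push finger 0.23 84 [[0.6299, -0.0829, 0.2305], [0.6384, -0.0624, 0.244]]
push finger 0.245 94 [[0.6302, -0.0818, 0.2461], [0.6418, -0.0618, 0.2614]]
```

View pics/s1c.png

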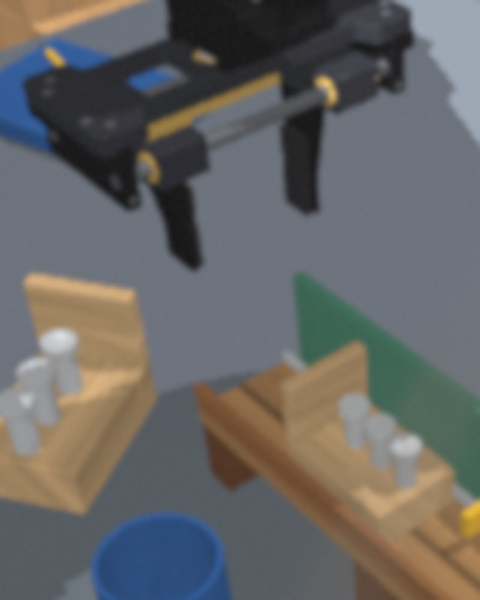

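>>> send_rows:
  steps: [0.075, 0, 0, 0.025, -0.002, 0.075, 0, 0, 0.055, -0.002, 0.075, 0, 0, 0.085, -0.002, 0.075, 0, 0, 0.105, -0.002, 0.075, 0, 0, 0.116, -0.002, 0.075, 0, 0, 0.116, -0.002]

```text
time: 2.95
position: [0.5915, -0.0704, 0.1052]
tool_rot: [0.705, 0.709, -0.001, -0.001]
ft_force: [0.3, -0.2, 0.7]
grip_width: 0.0748
```

```bash
python3 -c "
from h import *
to(.527,-.0705,.105)
snap('scene','scene2')
crop('scene2',140,60,340,260,3,'s2c')"
```

```text
t 2.95 pos [ 0.5915 -0.0704  0.1052] F [ 0.26 -0.22  0.66] w 0.0748 shift [ 0.0002 -0.0645  0.0004] turn 0.0008
```

View pics/s2c.png

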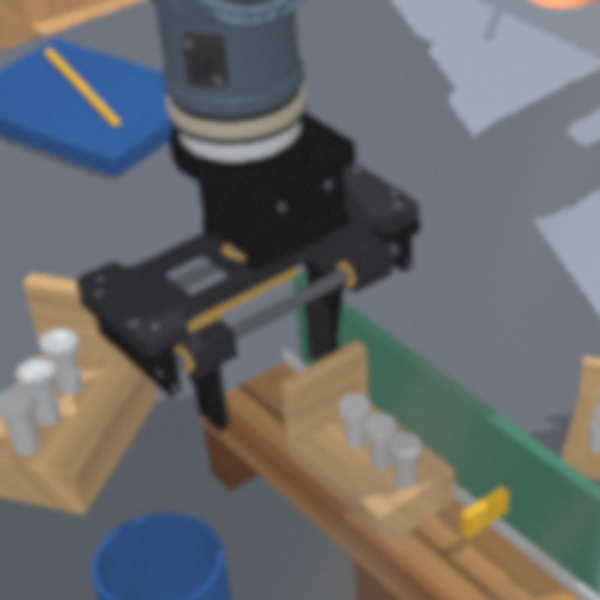

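The picture shows the gate finger between the rack's back board and the gate, and the other finger outside the guide board and above it. Now I lean the gate out.

>>> send_rows:
  steps: [0.075, 0, -0.008, 0, 0, 0.075, 0, -0.016, 0, 0, 0.075, 0, -0.024, 0, 0, 0.075, 0, -0.032, 0, 0, 0.075, 0, -0.04, 0, 0, 0.075, 0, -0.048, 0, 0, 0.075, 0, -0.056, 0, 0, 0.075, 0, -0.061, 0, 0]

```text
time: 4.0
position: [0.5309, -0.0713, 0.1061]
tool_rot: [0.705, 0.709, -0.001, 0.0]
ft_force: [3.4, -0.7, -0.9]
grip_width: 0.0749
```

```bash
cat >> h.py <<'E'
def gate(c):
    X=cloud(c); col=cv2.cvtColor(c['color'],cv2.COLOR_RGB2HSV)
    g=(X[...,0]>.42)&(X[...,0]<.56)&(X[...,1]>-.12)&(X[...,1]<.148)&(c['range_z']>0)&(X[...,2]>.05)&(col[...,0]>60)&(col[...,0]<90)&(col[...,1]>70)
    g=cv2.erode(g.astype(np.uint8),np.ones((3,3)))>0
    p=X[g]; A=p-p.mean(0)
    for _ in range(3):
        w=np.linalg.svd(A,full_matrices=False)[2][2]; d=abs((p-p.mean(0))@w); p=p[d<.004]; A=p-p.mean(0)
    w=w*np.sign(w[0]); print('gate n',len(p),'angle',round(float(np.arcsin(w[2])),3),'normal',w.round(3))
def rackpos(c):
    X=cloud(c); col=cv2.cvtColor(c['color'],cv2.COLOR_RGB2HSV)
    m=(X[...,0]>.545)&(X[...,0]<.602)&(X[...,1]>-.1)&(X[...,1]<.19)&(c['range_z']>0)&(X[...,2]>.126)&(X[...,2]<.139)&(col[...,2]>70)&(col[...,1]>40)
    p=X[m]; print('bb top n',len(p), np.percentile(p,[3,50,97],axis=0).round(4).tolist() if len(p) else '')
    m=(X[...,0]>.54)&(X[...,0]<.602)&(X[...,1]>-.1)&(X[...,1]<.215)&(c['range_z']>0)&(X[...,2]>.086)&(X[...,2]<.094)
    p=X[m]; print('block top n',len(p), np.percentile(p,[3,50,97],axis=0).round(4).tolist() if len(p) else '')
E
python3 -c "
from h import *
c=snap('scene','scene3'); gate(load('scene0'));gate(c);rackpos(load('scene0'));rackpos(c)
to(.527,-.0705,.105)
crop('scene3',140,60,340,260,3,'s3c')"
```

```text
gate n 1420 angle 0.019 normal [1.    0.004 0.019]
gate n 3235 angle 0.476 normal [0.889 0.003 0.458]
bb top n 201 [[0.5464, -0.0432, 0.1266], [0.5748, -0.0355, 0.1336], [0.6011, -0.0328, 0.136]]
block top n 812 [[0.5443, -0.0344, 0.0871], [0.5822, 0.0182, 0.0898], [0.6014, 0.0793, 0.0926]]
bb top n 203 [[0.5471, -0.0431, 0.1266], [0.5761, -0.0355, 0.1334], [0.601, -0.033, 0.1359]]
block top n 756 [[0.545, -0.0348, 0.0873], [0.5838, 0.0139, 0.0898], [0.6013, 0.0459, 0.0923]]
t 4.05 pos [ 0.5302 -0.0712  0.106 ] F [ 1.89 -0.89 -0.07] w 0.075 shift [ 0.0007 -0.0032  0.001 ] turn 0.0007
```

View pics/s3c.png

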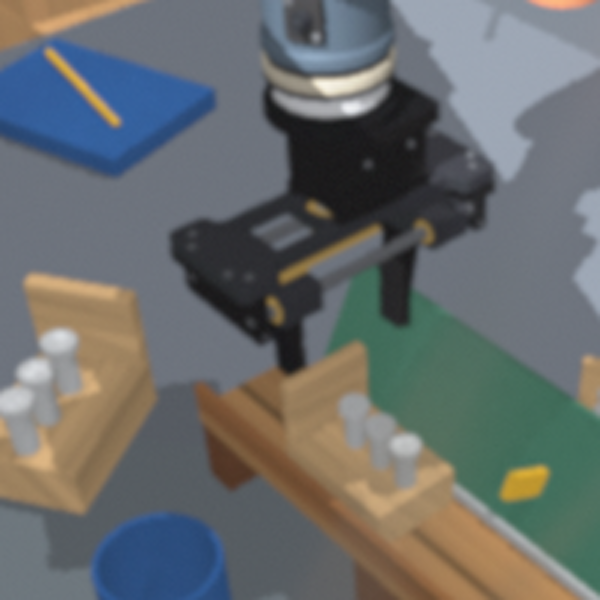

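The gate is open about 0.47 rad with its stop swung out, and the rack has not moved. I lean it a little further to about 0.55, then start pushing slowly.

>>> send_rows:
  steps: [0.075, 0, -0.004, 0.0005, 0, 0.075, 0, -0.008, 0.0005, 0, 0.075, 0, -0.008, 0.0005, 0, 0.075, 0.006, -0.008, 0.0005, 0, 0.075, 0.012, -0.008, 0.0005, 0, 0.075, 0.016, -0.008, 0.0005, 0, 0.075, 0.02, -0.008, 0.0005, 0, 0.075, 0.025, -0.008, 0.0005, 0]

```text
time: 5.05
position: [0.5224, -0.0467, 0.1056]
tool_rot: [0.705, 0.709, -0.002, 0.0]
ft_force: [1.7, -4.0, 1.1]
grip_width: 0.075
```

```bash
python3 -c "
from h import *
c=snap('scene','scene4'); gate(c);rackpos(c)
to(.522,.1085,.105)
crop('scene4',140,60,340,260,3,'s4c')"
```

```text
gate n 3334 angle 0.55 normal [0.852 0.003 0.523]
bb top n 206 [[0.5466, -0.0352, 0.1263], [0.5747, -0.0268, 0.1336], [0.6009, -0.0242, 0.1358]]
block top n 748 [[0.5455, -0.0254, 0.0872], [0.5832, 0.0237, 0.0897], [0.6012, 0.0544, 0.0921]]
t 5.1 pos [ 0.5223 -0.046   0.1056] F [ 2.63 -3.49  1.09] w 0.075 shift [0.1545 0.0007 0.0002] turn 0.0009
```

View pics/s4c.png

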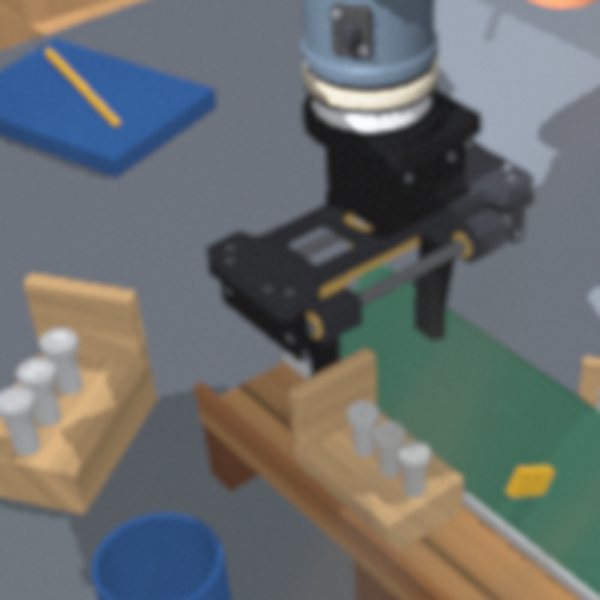

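The gate is at 0.55. The rack slides with about 4 N of push and stays level and straight. I carry on.

>>> send_rows:
  steps: [0.075, 0.006, 0, 0, 0, 0.075, 0.014, 0, 0, 0, 0.075, 0.022, 0, 0, 0, 0.075, 0.03, 0, 0, 0, 0.075, 0.038, 0, 0, 0, 0.075, 0.046, 0, 0, 0, 0.075, 0.053, 0, 0, 0, 0.075, 0.058, 0, 0, 0]

```text
time: 6.1
position: [0.522, 0.0116, 0.1056]
tool_rot: [0.705, 0.709, -0.002, 0.001]
ft_force: [1.7, -5.5, 1.9]
grip_width: 0.0752
```

```bash
python3 -c "
from h import *
c=snap('scene','scene5'); gate(c);rackpos(c)
to(.5217,.108,.105)
crop('scene5',190,90,390,290,3,'s5c')"
```

```text
gate n 2527 angle 0.551 normal [0.852 0.003 0.523]
bb top n 231 [[0.5471, 0.0229, 0.1265], [0.5745, 0.0309, 0.1336], [0.6014, 0.0338, 0.136]]
block top n 809 [[0.5467, 0.0324, 0.0875], [0.5839, 0.0787, 0.0898], [0.6012, 0.1125, 0.0922]]
t 6.15 pos [0.522  0.0122 0.1056] F [ 1.53 -3.88  1.35] w 0.0753 shift [0.0958 0.0003 0.0003] turn 0.0013
```

View pics/s5c.png

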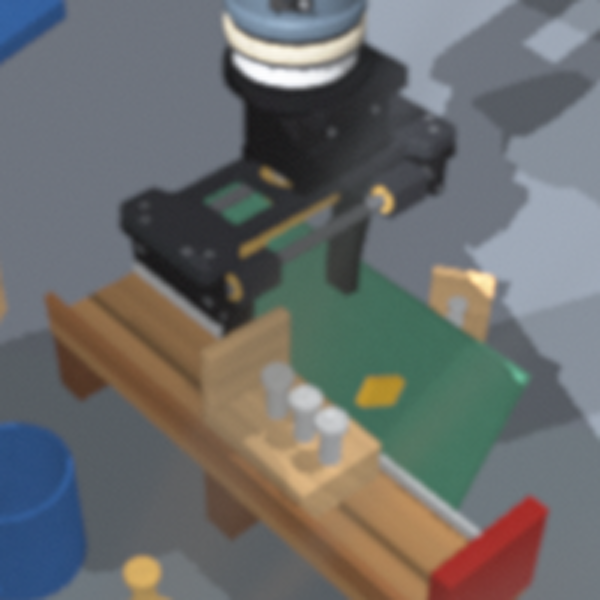

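The rack's front is beside the open stop and clear of it. The gate is steady at 0.55.

>>> send_rows:
  steps: [0.075, 0.007, 0, 0, 0, 0.075, 0.016, 0, 0, 0, 0.075, 0.025, 0, 0, 0, 0.075, 0.034, 0, 0, 0, 0.075, 0.043, 0, 0, 0, 0.075, 0.052, 0, 0, 0, 0.075, 0.06, 0, 0, 0, 0.075, 0.066, 0, 0, 0]

```text
time: 7.15
position: [0.5215, 0.0777, 0.1055]
tool_rot: [0.705, 0.709, -0.002, 0.001]
ft_force: [2.1, -5.2, 3.0]
grip_width: 0.0749
```

```bash
python3 -c "
from h import *
c=snap('scene','scene6'); gate(c);rackpos(c)
to(.5217,.108,.105)
crop('scene6',220,110,420,310,3,'s6c')"
```

```text
gate n 1997 angle 0.552 normal [0.851 0.003 0.524]
bb top n 249 [[0.5467, 0.089, 0.1269], [0.5737, 0.0966, 0.1339], [0.601, 0.1001, 0.1362]]
block top n 961 [[0.5466, 0.0986, 0.0877], [0.5837, 0.1421, 0.0899], [0.6012, 0.1783, 0.0925]]
t 7.2 pos [0.5215 0.0784 0.1055] F [ 2.13 -3.32  2.59] w 0.0749 shift [0.0296 0.0004 0.0004] turn 0.0017
```

View pics/s6c.png

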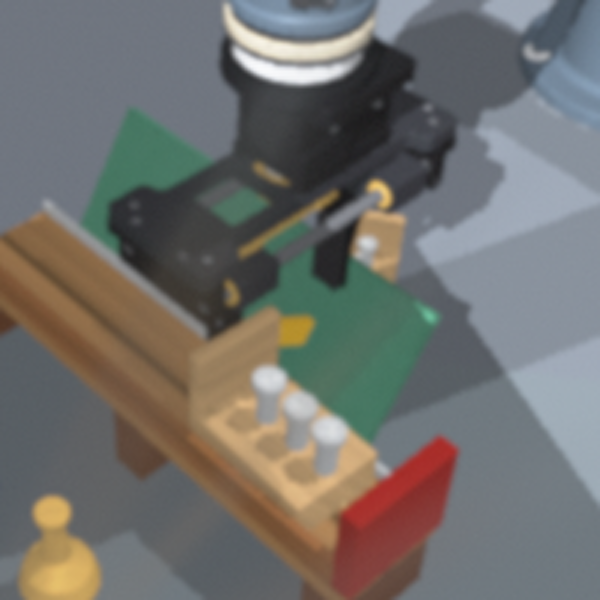

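The rack has passed the stop and has about 29 mm to go. I slow down and cover 25 mm.

>>> send_rows:
  steps: [0.075, 0.004, 0, 0, 0, 0.075, 0.008, 0, 0, 0, 0.075, 0.012, 0, 0, 0, 0.075, 0.016, 0, 0, 0, 0.075, 0.019, 0, 0, 0, 0.075, 0.022, 0, 0, 0, 0.075, 0.024, 0, 0, 0, 0.075, 0.025, 0, 0, 0]

```text
time: 8.2
position: [0.5212, 0.1026, 0.1056]
tool_rot: [0.705, 0.71, -0.002, 0.001]
ft_force: [2.7, -6.8, 3.0]
grip_width: 0.0748
```

```bash
python3 -c "
from h import *
c=snap('scene','scene7'); gate(c);rackpos(c)
to(.5217,.108,.105)
crop('scene7',220,110,420,310,3,'s7c')"
```

```text
gate n 2076 angle 0.554 normal [0.85  0.003 0.526]
bb top n 269 [[0.5465, 0.1133, 0.1267], [0.5747, 0.1213, 0.134], [0.6008, 0.1248, 0.1361]]
block top n 833 [[0.5463, 0.1232, 0.0878], [0.5859, 0.1572, 0.09], [0.6014, 0.1933, 0.0928]]
t 8.25 pos [0.5212 0.1026 0.1056] F [ 1.85 -5.18  2.66] w 0.0748 shift [0.0054 0.0006 0.0005] turn 0.0018
```

View pics/s7c.png

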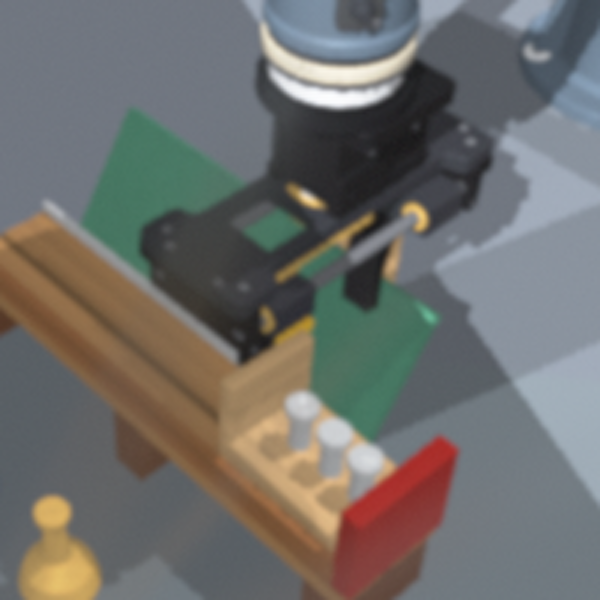

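>>> send_rows:
  steps: [0.075, 0.001, 0, 0, 0, 0.075, 0.002, 0, 0, 0, 0.075, 0.003, 0, 0, 0]

```text
time: 8.62
position: [0.5209, 0.1047, 0.1056]
tool_rot: [0.705, 0.71, -0.003, 0.001]
ft_force: [2.7, -5.6, 2.4]
grip_width: 0.0748
```

```bash
python3 -c "
from h import *
to(.521,.108,.105)"
```

```text
t 8.62 pos [0.5209 0.1047 0.1056] F [ 2.66 -5.65  2.37] w 0.0748 shift [0.0033 0.0001 0.0006] turn 0.0018
```

>>> send_rows:
  steps: [0.075, 0.001, 0, 0, 0, 0.075, 0.0025, 0, 0, 0]

```text
time: 8.88
position: [0.521, 0.106, 0.1057]
tool_rot: [0.705, 0.71, -0.004, 0.002]
ft_force: [2.6, -8.8, 3.9]
grip_width: 0.0751
```

```bash
python3 -c "
from h import *
c=snap('scene','scene8'); gate(c);rackpos(c)
to(.521,.108,.105)
crop('scene8',260,180,400,320,5,'s8c')"
```

```text
gate n 2078 angle 0.556 normal [0.849 0.003 0.528]
bb top n 258 [[0.5474, 0.1178, 0.1269], [0.5734, 0.1249, 0.134], [0.6005, 0.128, 0.1363]]
block top n 799 [[0.5465, 0.1261, 0.0877], [0.586, 0.1588, 0.09], [0.6012, 0.1933, 0.0923]]
t 8.93 pos [0.5211 0.106  0.1058] F [ 2.82 -6.84  3.28] w 0.0753 shift [ 0.002  -0.0001  0.0007] turn 0.0019
```

View pics/s8c.png

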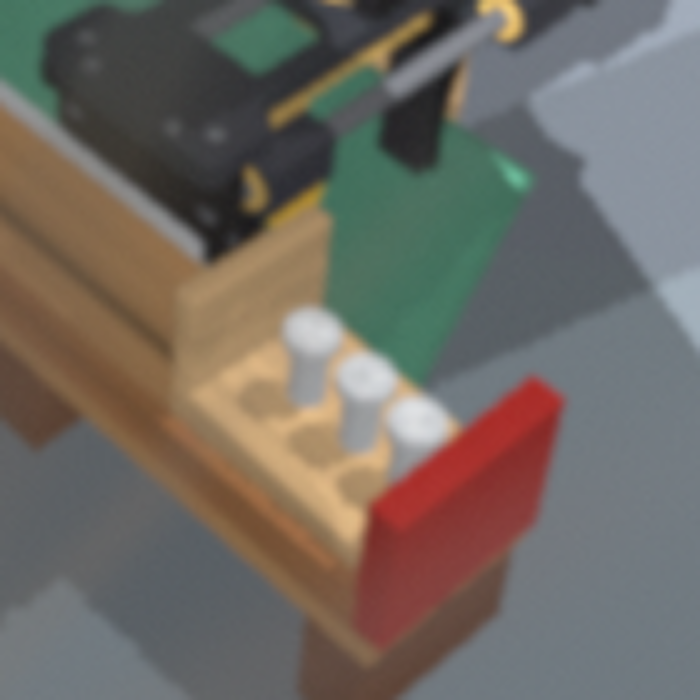

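>>> send_rows:
  steps: [0.075, 0.001, 0, 0, 0, 0.075, 0.002, 0, 0, 0]

```text
time: 9.18
position: [0.5215, 0.1062, 0.106]
tool_rot: [0.705, 0.71, -0.005, 0.003]
ft_force: [3.1, -10.4, 3.3]
grip_width: 0.0752
```

```bash
python3 -c "
from h import *
to(.521,.108,.105)"
```

```text
t 9.18 pos [0.5215 0.1062 0.106 ] F [  3.09 -10.4    3.26] w 0.0752 shift [ 0.0018 -0.0005  0.001 ] turn 0.0018
```

```bash
python3 -c "
from h import *
c=snap('scene','scene9'); gate(c);rackpos(c)
t=snap('top','top9')
to(.521,.108,.105)
crop('scene9',300,220,380,300,8,'s9c'); crop('top9',140,165,280,240,5,'t9c')"
```

```text
gate n 2073 angle 0.547 normal [0.854 0.003 0.52 ]
bb top n 263 [[0.5475, 0.118, 0.1267], [0.5735, 0.1255, 0.1345], [0.6009, 0.1286, 0.1366]]
block top n 786 [[0.5471, 0.1264, 0.0882], [0.5861, 0.1595, 0.0902], [0.6015, 0.1938, 0.0924]]
t 9.28 pos [0.5216 0.1062 0.106 ] F [ 2.93 -8.86  3.57] w 0.0751 shift [ 0.0018 -0.0006  0.001 ] turn 0.0017
```

View pics/s9c.png

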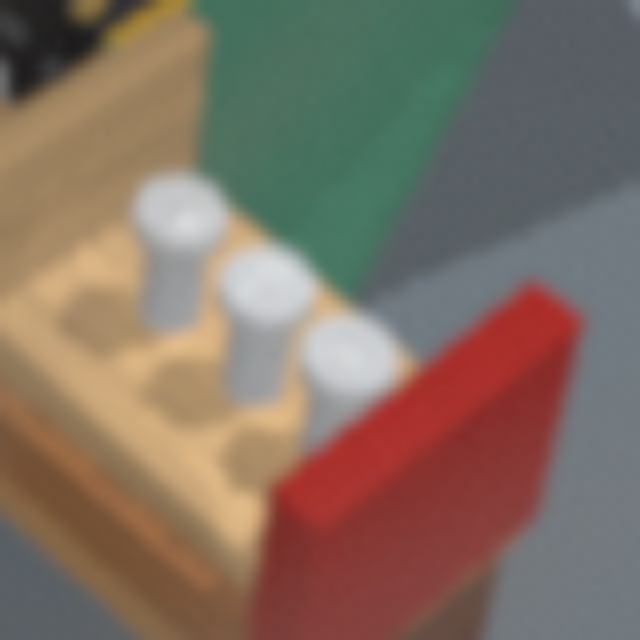

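View pics/t9c.png

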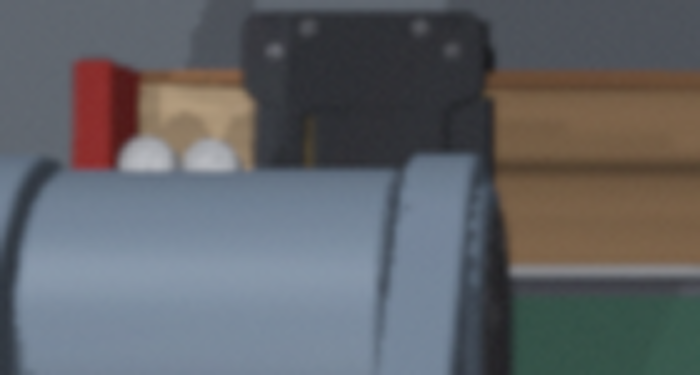

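```bash
python3 -c "
from h import *
crop('top9',150,172,200,202,16,'t9d')
c=load('top9')
for v in (184,188,190):
  print(v,[(u,*cloud(c)[v,u].round(4)[1:],*c['color'][v,u]) for u in range(158,176)])"
```

```text
184 [(158, np.float64(0.2153), np.float64(0.1247), np.uint8(138), np.uint8(46), np.uint8(46)), (159, np.float64(0.2134), np.float64(0.1254), np.uint8(139), np.uint8(47), np.uint8(45)), (160, np.float64(0.2118), np.float64(0.125), np.uint8(138), np.uint8(46), np.uint8(45)), (161, np.float64(0.2102), np.float64(0.1242), np.uint8(126), np.uint8(41), np.uint8(39)), (162, np.float64(0.2083), np.float64(0.1247), np.uint8(100), np.uint8(33), np.uint8(30)), (163, np.float64(0.2086), np.float64(0.1166), np.uint8(82), np.uint8(27), np.uint8(25)), (164, np.float64(0.209), np.float64(0.1076), np.uint8(81), np.uint8(27), np.uint8(28)), (165, np.float64(0.2083), np.float64(0.1033), np.uint8(80), np.uint8(27), np.uint8(26)), (166, np.float64(0.2097), np.float64(0.0901), np.uint8(81), np.uint8(29), np.uint8(27)), (167, np.float64(0.209), np.float64(0.0855), np.uint8(96), np.uint8(60), np.uint8(48)), (168, np.float64(0.2062), np.float64(0.0893), np.uint8(127), np.uint8(103), np.uint8(83)), (169, np.float64(0.2042), np.float64(0.0902), np.uint8(140), np.uint8(120), np.uint8(96)), (170, np.float64(0.20
[... 3083 characters left out ...]
float64(0.0898), np.uint8(124), np.uint8(103), np.uint8(83)), (169, np.float64(0.2033), np.float64(0.0932), np.uint8(137), np.uint8(118), np.uint8(94)), (170, np.float64(0.202), np.float64(0.0913), np.uint8(141), np.uint8(121), np.uint8(98)), (171, np.float64(0.2003), np.float64(0.0905), np.uint8(142), np.uint8(123), np.uint8(100)), (172, np.float64(0.1989), np.float64(0.0889), np.uint8(146), np.uint8(126), np.uint8(102)), (173, np.float64(0.1973), np.float64(0.0879), np.uint8(144), np.uint8(124), np.uint8(101)), (174, np.float64(0.1953), np.float64(0.0886), np.uint8(141), np.uint8(121), np.uint8(98)), (175, np.float64(0.1934), np.float64(0.0891), np.uint8(141), np.uint8(121), np.uint8(98))]
```

View pics/t9d.png

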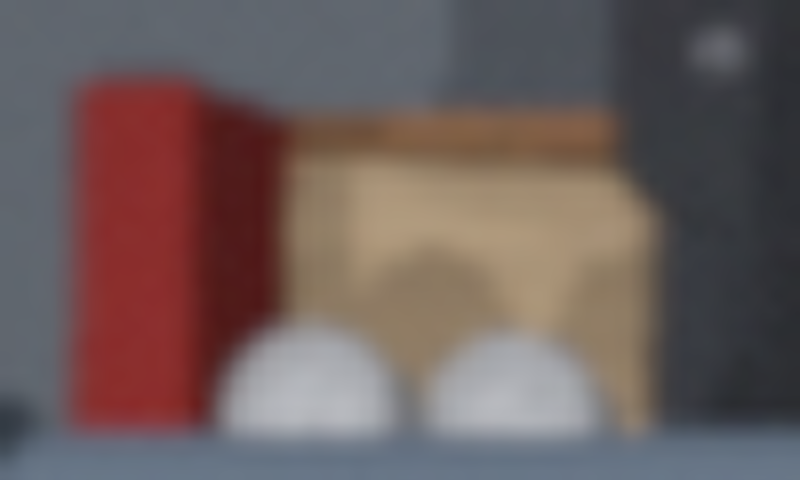

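Red runs straight into wood at top-image u≈167 with no gap. The push is blocked: a 2 mm command gave 0.2 mm of motion and the force rose to 10 N. So the rack is against the board. I ease off by a few mm with the gate still held, then check that the rack sits flat and stays there.

>>> send_rows:
  steps: [0.075, -0.002, 0, 0, 0, 0.075, -0.004, 0, 0, 0]

```text
time: 9.52
position: [0.5212, 0.1029, 0.1059]
tool_rot: [0.705, 0.709, -0.004, 0.002]
ft_force: [1.7, 3.4, 1.1]
grip_width: 0.075
```

```bash
python3 -c "
from h import *
c=snap('scene','scene10'); gate(c);rackpos(c)
t=snap('top','top10')
to(.5905,.098,.105)
crop('top10',150,172,200,202,16,'t10d')
for n in ('top9','top10'): print(load(n)['color'][188,160:172].tolist())"
```

```text
gate n 2044 angle 0.552 normal [0.852 0.003 0.524]
bb top n 259 [[0.5471, 0.1148, 0.127], [0.5742, 0.1249, 0.1339], [0.601, 0.1279, 0.1362]]
block top n 790 [[0.5466, 0.1264, 0.0881], [0.586, 0.1589, 0.09], [0.6015, 0.1936, 0.0925]]
t 9.62 pos [0.5212 0.1027 0.1059] F [1.76 1.3  1.87] w 0.075 shift [-0.0051  0.0693  0.0008] turn 0.0014
[[136, 46, 43], [124, 42, 41], [98, 33, 30], [83, 28, 27], [81, 29, 28], [80, 25, 24], [82, 30, 29], [97, 62, 50], [125, 104, 83], [137, 117, 94], [139, 120, 97], [145, 126, 101]]
[[136, 45, 44], [124, 41, 39], [98, 33, 30], [81, 26, 25], [80, 27, 27], [80, 24, 24], [81, 29, 27], [98, 63, 51], [130, 107, 86], [138, 119, 95], [139, 120, 96], [145, 126, 101]]
```

View pics/t10d.png

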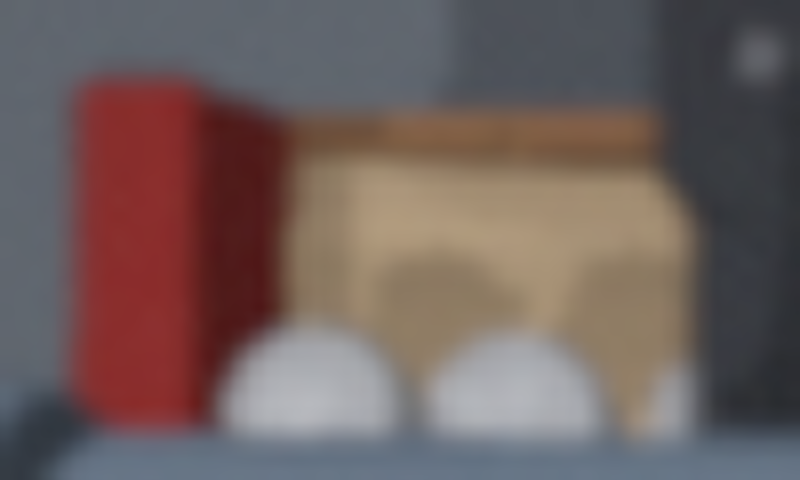

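Eased off, the back board settled flat (p50 z 0.1339, y 0.1249) and the front edge against the red board has not moved. Now I retreat 3 mm more and let the gate close behind the finger, which stays well clear of both the rack and the stop.

>>> send_rows:
  steps: [0.075, -0.003, 0, 0, 0, 0.075, -0.003, 0.009, 0, 0, 0.075, -0.003, 0.02, 0, 0, 0.075, -0.003, 0.032, 0, 0, 0.075, -0.003, 0.044, 0, 0, 0.075, -0.003, 0.056, 0, 0, 0.075, -0.003, 0.066, 0, 0, 0.075, -0.003, 0.069, 0, 0]

```text
time: 10.62
position: [0.59, 0.1001, 0.1052]
tool_rot: [0.705, 0.709, -0.005, 0.002]
ft_force: [-0.7, 0.1, -0.6]
grip_width: 0.0747
```

```bash
python3 -c "
from h import *
c=snap('scene','scene11'); gate(c);rackpos(c)
to(.5905,.098,.225)
crop('scene11',200,110,400,310,3,'s11c')"
```

```text
gate n 894 angle 0.013 normal [1.    0.005 0.013]
bb top n 253 [[0.5465, 0.1181, 0.1267], [0.5751, 0.125, 0.134], [0.6011, 0.1282, 0.1359]]
block top n 836 [[0.5452, 0.0789, 0.0876], [0.5849, 0.1568, 0.0899], [0.6012, 0.1931, 0.0925]]
t 10.68 pos [0.5901 0.1001 0.1052] F [ 0.51 -0.43 -0.19] w 0.0748 shift [-3.300e-03 -1.000e-04 -1.197e-01] turn 0.0013
```

View pics/s11c.png

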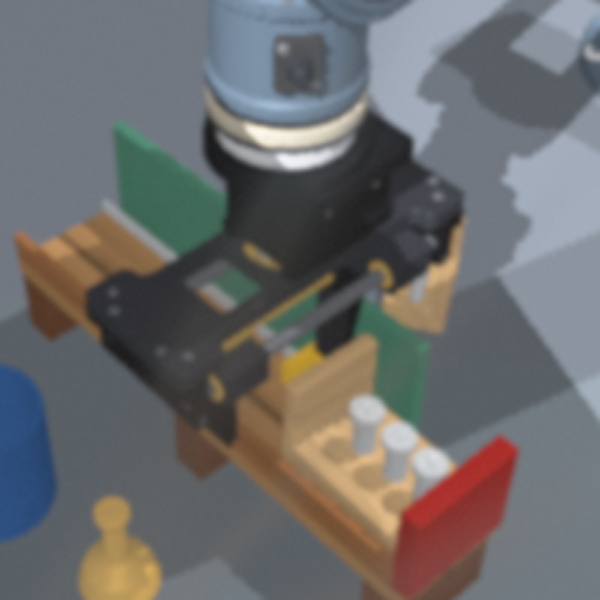

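The gate is shut, and the stop lies across the chute behind the rack. Lifting straight up, then moving clear.

>>> send_rows:
  steps: [0.075, -0.001, 0, -0.02, 0, 0.075, -0.001, 0, -0.05, 0, 0.075, -0.002, 0, -0.085, 0, 0.075, -0.002, 0, -0.12, 0, 0.075, -0.03, 0, -0.15, 0, 0.075, -0.075, 0, -0.165, 0, 0.075, -0.12, 0, -0.17, 0, 0.075, -0.165, 0, -0.17, 0]

```text
time: 11.68
position: [0.5911, -0.0642, 0.2773]
tool_rot: [0.705, 0.71, -0.005, 0.002]
ft_force: [0.8, -0.9, 0.3]
grip_width: 0.0749
```

>>> send_rows:
  steps: [0.075, -0.045, 0, 0, 0, 0.075, -0.095, 0, 0, 0, 0.075, -0.145, 0, 0, 0, 0.075, -0.195, 0, 0, 0, 0.075, -0.235, 0, 0, 0, 0.075, -0.255, 0, 0, 0, 0.075, -0.255, 0, 0, 0]

```text
time: 12.55
position: [0.5923, -0.3194, 0.279]
tool_rot: [0.705, 0.709, -0.005, 0.001]
ft_force: [-0.0, 0.8, 0.0]
grip_width: 0.0753
```

```bash
python3 -c "
from h import *
c=snap('scene','scene12'); gate(c);rackpos(c)
t=snap('top','top12');
o=robot.get_obs(); print(o['time'],o['position'],abs(o['joint_velocities']).max())
rackpos(load('top0'));rackpos(t)
crop('top12',140,165,370,240,3.4,'t12c')
d=np.abs(load('scene0')['color'].astype(int)-c['color']).sum(-1)
for n,(u0,v0,u1,v1) in dict(mug=(165,230,222,300),clapper=(222,272,258,320),wedge=(252,325,308,392)).items(): print(n,np.percentile(d[v0:v1,u0:u1],[50,95,99]))
"
```

```text
gate n 1530 angle 0.017 normal [1.    0.005 0.017]
bb top n 249 [[0.5477, 0.1184, 0.1264], [0.5757, 0.1253, 0.1341], [0.6011, 0.128, 0.1363]]
block top n 840 [[0.5453, 0.0795, 0.0878], [0.5852, 0.1568, 0.09], [0.6014, 0.1939, 0.0923]]
12.65 [ 0.59260107 -0.31734623  0.27930774] 0.01621435339765144
bb top n 205 [[0.5478, -0.0437, 0.128], [0.5736, -0.0385, 0.1342], [0.5995, -0.0337, 0.137]]
block top n 1265 [[0.5427, -0.032, 0.0869], [0.5663, 0.006, 0.0899], [0.6004, 0.0803, 0.0928]]
bb top n 216 [[0.5459, 0.1172, 0.1277], [0.5734, 0.122, 0.1346], [0.6001, 0.1276, 0.1373]]
block top n 1119 [[0.5449, 0.0801, 0.0874], [0.5652, 0.1674, 0.0901], [0.6011, 0.2071, 0.093]]
mug [ 2.  6. 40.]
clapper [2. 4. 6.]
wedge [2. 4. 6.]
```

View pics/scene12.png

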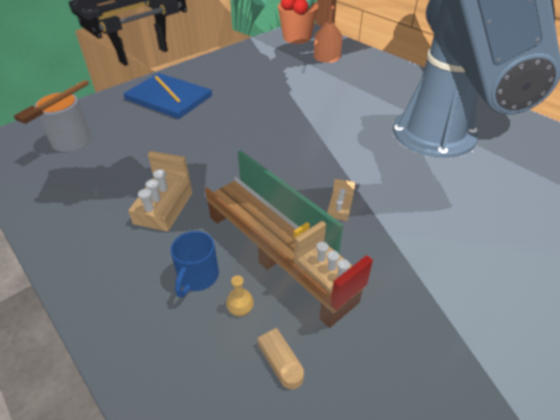

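View pics/t12c.png

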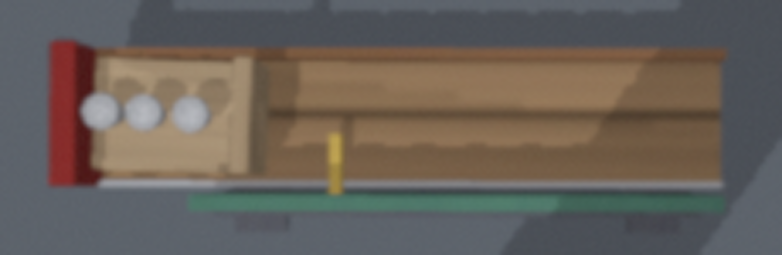

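The picture shows the gate shut, the stop at crop (335,165) behind the rack, and the rack against the red board. I'll check the rack's yaw and front gap in an enlargement.

```bash
python3 - <<'E'
from h import *
crop('top12',150,172,222,222,11,'t12d')
for n,u0,u1 in(('top0',222,240),('top12',160,176)):
    c=load(n); col=c['color'].astype(float); X=cloud(c)
    for v in (184,188,192,205,208,211,213):
        # edge by blue/green channel rise
        g=cv2.GaussianBlur(col[:,:,1],(1,3),0)[v,u0:u1]; d=np.diff(g); i=np.argmax(abs(d)); 
        print(n,v,u0,g.round(0).astype(int).tolist())
def ray(c,u,v,z):
    d=c['extrinsics'][:3,:3]@np.linalg.inv(c['intrinsics'])@[u,v,1]; o=c['extrinsics'][:3,3]
    return o+d*(z-o[2])/d[2]
# back board top edge yaw from depth
for n in ('top0','top12','scene0','scene12'):
    c=load(n);X=cloud(c);yb=-.039 if n[-1]=='0' else .122
    m=(X[...,0]>.548)&(X[...,0]<.598)&(abs(X[...,1]-yb)<.012)&(X[...,2]>.13)&(X[...,2]<.14)&(c['range_z']>0);p=X[m]
    print(n,len(p),np.polyfit(p[:,0],p[:,1],1))
E
```

```text
top0 184 222 [109, 109, 110, 110, 110, 110, 110, 110, 111, 110, 110, 110, 110, 110, 111, 110, 110, 110]
top0 188 222 [108, 108, 108, 108, 108, 108, 110, 112, 113, 113, 114, 114, 114, 114, 114, 114, 114, 113]
top0 192 222 [110, 111, 110, 111, 110, 110, 110, 109, 109, 109, 110, 110, 110, 109, 110, 110, 110, 110]
top0 205 222 [112, 112, 113, 112, 112, 112, 112, 112, 112, 111, 112, 112, 112, 114, 127, 144, 151, 144]
top0 208 222 [97, 98, 99, 100, 99, 99, 98, 94, 93, 94, 93, 94, 94, 98, 120, 147, 157, 151]
top0 211 222 [93, 93, 93, 93, 93, 94, 93, 93, 94, 94, 94, 93, 94, 98, 119, 148, 158, 152]
top0 213 222 [96, 96, 96, 95, 97, 96, 95, 95, 95, 95, 95, 95, 95, 98, 112, 133, 141, 136]
top12 184 160 [44, 40, 31, 26, 28, 24, 28, 48, 87, 111, 119, 126, 140, 145, 146, 146]
top12 188 160 [44, 39, 32, 25, 26, 26, 28, 61, 104, 116, 117, 123, 136, 136, 130, 128]
top12 192 160 [44, 40, 32, 26, 29, 42, 65, 100, 128, 138, 136, 134, 132, 125, 121, 120]
top12 205 160 [44, 39, 31, 27, 28, 25, 45, 84, 108, 115, 122, 136, 142, 144, 144, 144]
top12 208 160 [44, 38, 30, 25, 24, 27, 46, 82, 106, 114, 120, 134, 140, 141, 142, 142]
top12 211 160 [43, 39, 31, 26, 26, 28, 59, 101, 114, 118, 125, 136, 142, 142, 142, 142]
top12 213 160 [45, 38, 32, 26, 24, 27, 53, 90, 105, 115, 131, 140, 143, 143, 143, 143]
top0 174 [ 0.00435351 -0.04172136]
top12 177 [-0.02267489  0.13524034]
scene0 134 [ 0.00773504 -0.04165809]
scene12 176 [-0.03020576  0.14100808]
```

View pics/t12d.png

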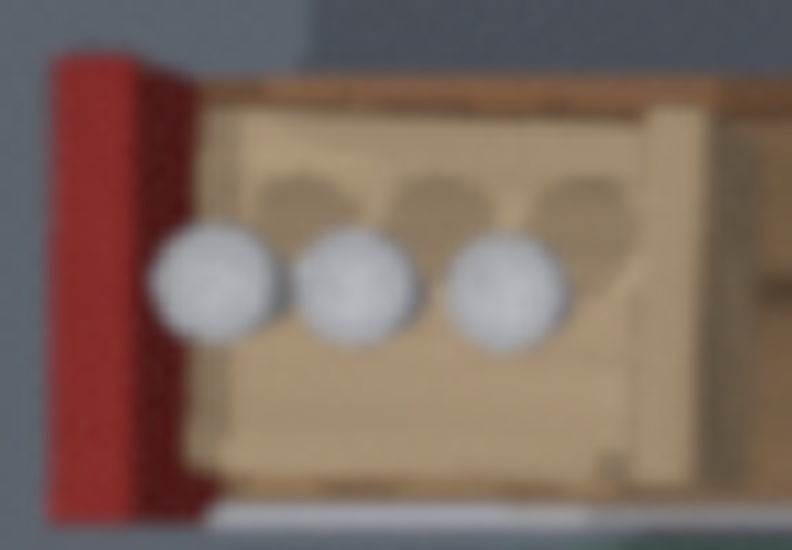

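```bash
python3 - <<'E'
from h import *
for k,yb in((0,-.039),(3,-.039),(4,-.0305),(5,.027),(6,.093),(7,.1175),(8,.121),(9,.1215),(10,.121),(11,.121),(12,.121)):
    c=load(f'scene{k}');X=cloud(c)
    m=(X[...,0]>.548)&(X[...,0]<.598)&(abs(X[...,1]-yb)<.012)&(X[...,2]>.13)&(X[...,2]<.14)&(c['range_z']>0);p=X[m]
    # front face of back board (z .1-.125): plane
    m2=(X[...,0]>.546)&(X[...,0]<.599)&(abs(X[...,1]-yb-.005)<.012)&(X[...,2]>.1)&(X[...,2]<.128)&(c['range_z']>0);q=X[m2]
    A=np.c_[q[:,0]-.572,q[:,2]-.115,np.ones(len(q))]; s=np.linalg.lstsq(A,q[:,1],rcond=None)[0]
    A2=A;r=abs(A@s-q[:,1])<.003; s=np.linalg.lstsq(A[r],q[r,1],rcond=None)[0]
    print(k,len(p),np.polyfit(p[:,0]-.572,p[:,1],1).round(4),'face',len(q),s.round(4))
E
```

```text
0 134 [ 0.0077 -0.0372] face 262 [ 0.0056  0.0014 -0.0342]
3 130 [-0.0029 -0.0373] face 254 [ 0.0046  0.0019 -0.0342]
4 152 [-0.0048 -0.0293] face 258 [ 0.0025  0.0012 -0.0255]
5 164 [-0.0133  0.0289] face 263 [-0.0269 -0.0022  0.0328]
6 179 [-0.0128  0.0948] face 268 [-0.0308  0.0005  0.0988]
7 193 [-0.0143  0.1198] face 263 [-0.0344 -0.0011  0.1238]
8 194 [-0.0137  0.1234] face 267 [-0.0327  0.0041  0.1271]
9 192 [-0.01    0.1238] face 264 [-0.0273  0.0053  0.1273]
10 192 [0.0097 0.1228] face 268 [-0.0275 -0.0023  0.1272]
11 184 [0.034  0.1231] face 262 [-0.03    0.0122  0.1272]
12 176 [-0.0302  0.1237] face 265 [-0.0255 -0.0099  0.1272]
```

The rack is past the stop with its front at the board. It carries a small yaw of about 1.8° within the chute's play: the gate-side front corner touches, and the centre is about 1 mm off by measurement. Another push would mean entering the chute again behind a gate that has already shut, for no real gain, so I hand in.

```bash
python3 -c "
from rig import hand_in
print(hand_in())"
```

```text
the job is handed in; nothing more can be done
None
```

The job is done and handed in at about 12.7 s. The middle-sized rack is past the yellow stop and against the red end board, and the gate has sprung shut behind it.

One finger's back leaned the gate to about 0.55 rad and held it there. The other finger pushed the rack's back board along the chute at about 4–6 N. I then backed off about 6 mm, let the gate close with the finger, and lifted the hand clear.

**Last checks**
- **Gate:** it reads 0.017 rad, the same as before the job (0.019). The stop lies across the chute about 35 mm behind the rack.
- **Rack and gate:** the pictures taken during the push show the gate and stop clear of the rack.
- **Bystanders:** the mug, clapper and wedge are unchanged between the first and last scene pictures.
- **Robot:** it is away from everything. The highest wrist force I read was about 11 N.

**Not perfect**
- **Yaw:** the rack turned about 1.8° within the chute's play. Its gate-side front corner touches the board, the centre measures about 1 mm off and the far corner about 2 mm. I did not square it, because that meant going back in after the gate had shut.
- **Brief lift:** during the last press of about 10 N, the top of the back board read about 0.5 mm higher, which may have been a slight lift at the rear. It read flat again when I eased off.

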